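Seat a tenoned block in a pinning jig, flip the catch, hold the clamp lever

ROBOT

A 7-joint arm with a two-finger parallel gripper is mounted at the origin on the work surface. World frame = base frame: x ahead of the robot, y to its left, z up, the work surface at z = 0. Lengths are in m, angles in rad, forces in N, time in s.
With the tool pointing down it reaches from about 0.425 to 1.025 m from the base axis. Payload 3.6 kg.
Tool frame: the origin (TCP) lies midway between the tips of the shut fingers; the grasp point (between the pads) lies 19 mm behind it (manip.pinch_z is the x of the grasp point in the tool frame, in m); x points along the fingers, z is the direction in which the jaws open and shut, and the axes are right-handed (so a half turn about x gives the same grasp; the last joint's range is limited). The gripper opens to 85 mm and grips with 20 to 120 N. Pads are 22 mm wide; open, the fingers measure 114 mm over their backs; the gripper's body (76 mm by 85 mm) begins 54 mm behind the grasp point. The pads swing forward as they close: fully open they stand 13 mm farther back than shut.
Start: joints at [-1.425, 0.591, 0.048, 1.609, -0.033, 0.943, -0.034], TCP at [0.172, 0.704, 0.231] pointing down, gripper open.
Joint ranges: [-2.69, 2.69], [-0.47, 2.24], [-1.27, 1.36], [0.19, 2.51], [-1.53, 4.68], [0.08, 2.07], [-3.09, 3.09]. Speed limits (rad/s): [2.57, 2.57, 3.14, 3.14, 3.14, 3.14, 3.14].

INTERFACE

Orientations are given as a unit quaternion [x, y, z, w].
In Python, from bench import manip gives the robot as it stands. Calls block until the motion is done:
- manip.move_pose(position, orientation): joint-space move of the TCP to a pose.
- manip.move_linear(position, rotation=None, v=0.15, until_force=None): straight line of the TCP; rotation=None keeps the orientation; v is the mean speed in m/s. With until_force (N) it stops when the force on the tool has changed by that much, and returns True; else False.
- manip.set_joints(angles): joint-space move.
- manip.move_gripper(opening, strength=None): opening from 0.0 (shut) to 1.0 (fully open); strength is the grip in N (None keeps the last); returns when the fingers have stopped.
- manip.sleep(seconds).
- manip.solve_ik(position, orientation): joint angles nearest the present ones, or None.
- manip.state(): the state.
- manip.grab_frame(name): name is "scene" or "side" or "wrist"; returns a dict with "frame" (384x512x3 uint8, blue, green, red), "range_z" (384x512 float32, m along the optical axis (not along the pixel's ray), 0 where there is no reading), "mtx" (3x3 intrinsics, pixels), "rvec" (rotation vector, rad) and "tvec" (3), from world to camera coordinates, as OpenCV has them; the wrist camera has in their place "T_tool_cam" (4x4, takes a point from camera to tool coordinates, whose origin is the TCP and whose axes are the tool frame's). Camera axes: x right, y down, z forward; pixel columns grow to the right and rows downward; lengths in m; the calibration is good to about 2 mm. A picture is of the moment at which its call begins: read the wrist's pose just before it.
A pose or a line that the arm cannot do raises manip.Unreachable and nothing moves.
- manip.finish_job(): hands the job in, once; it reports no verdict.
Trained networks look in a picture, given as the dict that the camera call returned (one of the last four; its "shot" number tells which), for a name from the list of things; names that differ only in an ending like _2 or _b are one class to them, and where a whole thing is asked for, a point or a joint stands for the part that bears it (a point fixed in the world has none). Each returns a list of dicts, best first, with "p" (0 to 1); they miss things now and then, are a little off and sometimes report something else, mostly with a low value. They report only what shows in the picture. A call takes as long as a camera call. They do not tell look-alikes from the thing itself.
- manip.recognise(picture, target): "centre" ([x, y, z] in m, in the coordinates of the camera as it stood for that picture, good to about 4 mm: the middle of the surface that is visible of it).
- manip.masks_of(picture, target): "mask" (384x512 bool, what is visible of it).
The state is a dict: "time_s": time; "joint_positions": joint angles; "qd": joint speeds; "joint_torque": joint torques, N m; "eef_pos": TCP position; "ee_rot": TCP orientation; "wrist_force": force on the tool from outside, world axes, zero at the start; "moment": the same for the moment, N m; "gripper_width": opening from 0.0 (shut) to 1.0 (fully open).
Only numpy, scipy, OpenCV 4.12 (cv2) and the standard library are available. Lean on these libraries where they do the work, as an engineer would, in place of code of your own. Each camera call takes 0.05 s, during which the arm holds its last target.

TASK

Seat the wooden block that has the tenon flat and square in the pocket of the pinning jig, tenon in the slot of the front fence. Then flip the jig's safety catch right over, away from the lever, and only then pull the clamp lever all the way towards the block to its stop, so that the pad presses the block against the fence. Finish while still holding the lever there (it springs back if let go), and leave the plain offcut, the glue bottle and the spanner where they are.

Things in the scene. Friction and masses are not known exactly. Their poses are not given: they have to be found in the camera images.
- block_center (a point): Centre (half-way up) of the main part of the loose light-wood block, 50 (x) by 56 (y) by 40 (z) mm, about 90 g; a tenon 24 wide (y), 18 long, 40 tall stands out of the middle of its -x face. It lies upright on the bench, tenon roughly towards the robot (yaw within 0.5 rad). The plain offcut is alike but has no tenon.
- pocket (a point): Centre of the jig's pocket floor, 20 mm above the bench. Jig axes: z up, -x to the front fence (robot side), +x to the lever, +y to the catch post. The seated block has its axes along these, its centre 20 mm above this point, tenon to -x. The pocket is 54 (x) by 60 (y) mm: 2 mm of play each side. Side walls (y +-30 to +-50 mm) are 10 mm tall: tips gripping the block across y must stay above them.
- fence_slot (a point): Middle of the tenon slot in the front fence, at floor level, 38 mm to -x of the pocket centre. The slot is 28 mm wide, open at the top; the fence is 36 mm tall above the pocket floor, 22 mm thick, 100 mm long. Opposite, at x 27 to 37 mm, two back lips 10 mm tall leave a 20 mm gap.
- jig: The jig, fixed to the bench; origin on the bench, 20 mm below the pocket centre. Wooden base plate 20 mm thick spanning x -70 to 135, y -75 to 115 mm from here. The catch post, 18 by 30 mm, 110 mm above the bench, stands behind the catch at x 82 to 100, y 75 to 105 mm.
- lever_pivot (a point): Pivot of the clamp lever: 60 mm in x from the pocket centre, 10 mm above the bench; the pivot line runs along the jig's y.
- clamp_lever (a joint): Lever angle, rad: 0 at rest, the 14 mm thick steel lever leaning 0.35 rad from upright away from the block (jig's +x); grows as it is pulled over towards the block (-x); 0.75 at the stop, leaning 0.40 rad to the block. A spring returns it to 0: about 4 N at the grip to start, 13 N at the stop. The catch, when down, blocks it after a few degrees of play.
- lever_grip: Round black grip bar at the top of the lever, 16 mm in diameter and 75 mm long along the jig's y, standing out to the jig's -y side of the lever. Origin at the middle of the bar, 35 mm to -y of the lever's plane and 190 mm from the pivot line; about 190 mm above the bench. It is a sleeve that turns freely about its own length. It is free from above on both its x sides.
- pad: Small rubber-tipped spring plunger low on the lever, facing the block; origin at its nose (8 mm radius). It meets the block at a lever angle of about 0.4 and is pressed in by up to about 9 mm (10 N) at the stop.
- catch_hinge (a point): Hinge of the safety catch, 73 mm in x and 90 mm in y from the pocket centre, 90 mm above the bench; its axis runs along the jig's x. 
- catch (a joint): Catch angle, rad: 0 with its bar level across the lever's path (blocking it) and its tab upright; grows as the tab is pushed outwards (jig's +y) and the bar rises; 1.6 fully flipped, bar upright, tab level. Stiff hinge: stays where left; about 2 N at the tab's tip moves it. Starts at 0 to 0.1; blocks the lever up to about 0.65.
- catch_tab (a point): Tip of the catch's flat steel tab, 60 mm from the hinge; the tab is 8 mm thick (y) and 24 mm wide (x) and stands up from the hinge at joint value 0. The catch's bar, 8 by 20 mm, runs from the hinge 105 mm to the jig's -y. Both turn with the catch. Between tab and lever are about 78 mm.
- offcut: Bystander: plain light-wood offcut, 66 by 56 by 40 mm, no tenon, loose. Origin at the centre of its underside.
- glue_bottle: Bystander: white bottle 60 mm in diameter, 160 mm tall, standing. Origin at the centre of its underside.
- spanner: Bystander: steel spanner 160 mm long lying on the bench. Origin at the underside.
Mind the look-alikes: they are no part of the job. Leave any purple or yellow look-alike of the part that bears block_center alone.

How it is judged:
On the way, in this order (a step that is already met when the one before it is completed fails the run):
1. the block is seated in the pocket, catch and lever still as they were (z of block_center in the frame of pocket between 0.017 and 0.0225 m and horizontal distance between block_center and pocket below 0.006 m and angle between the x axis of block_center and the x axis of pocket, either way round below 0.08 rad and angle between block_center's own z axis and vertical below 0.05 rad and value of joint catch below 0.4 rad and value of joint clamp_lever below 0.1 rad), for 0.2 s.
2. the catch is flipped over, the lever not yet pulled (value of joint catch above 1.2 rad and value of joint clamp_lever below 0.1 rad), for 0.1 s.
At the end, for the whole second after the job is handed in: Robot holds the grip (over 1.5 N), lever past 0.62 rad; pad presses the block over 3 N; block in the pocket: centre 17 to 22.5 mm above its floor, within 6 mm of the middle, square to 0.08 rad, tilt under 0.05; catch past 1.1 rad; bystanders within 30 mm of their starts (z of block_center in the frame of pocket between 0.017 and 0.0225 m and horizontal distance between block_center and pocket below 0.006 m and angle between the x axis of block_center and the x axis of pocket, either way round below 0.08 rad and angle between block_center's own z axis and vertical below 0.05 rad and value of joint catch above 1.1 rad and value of joint clamp_lever above 0.62 rad and contact force between pad and block above 3 N and contact force between any of the fingers, the arm and lever_grip above 1.5 N and distance of each of offcut, glue_bottle, spanner from where it was at the start of the episode below 0.03 m); the arm keeps its last pose, push and grip.
It fails at once if the offcut, glue bottle or spanner is moved by more than 30 mm (distance of any of offcut, glue_bottle, spanner from where it was at the start of the episode above 0.03 m).
It also fails if it takes over 72 s, if anything falls off the work surface, if the arm or the gripper's body presses on something with over 40 N, if the wrist force passes 120 N, or if a joint passes its speed limit or range.

## Working session

There is one attempt and no reset: what is moved stays moved. The work goes in short steps, each a Python script; the robot and the scene stay as the last script left them, time stands still between calls to the robot, and variables do not carry over. Pictures are saved under pics/ and viewed, and the job is handed in when it is done.

```bash
ls; mkdir -p pics
cat > h.py <<'E'
import numpy as np, cv2
from bench import manip
from scipy.spatial.transform import Rotation as R
def w2c(f):
    T=np.eye(4); T[:3,:3]=cv2.Rodrigues(np.array(f["rvec"],float))[0]; T[:3,3]=np.ravel(f["tvec"]); return T
def cam2world(f,st=None):
    if "T_tool_cam" in f:
        T=np.eye(4);T[:3,:3]=R.from_quat(st["ee_rot"]).as_matrix();T[:3,3]=st["eef_pos"]
        return T@np.array(f["T_tool_cam"])
    return np.linalg.inv(w2c(f))
def grab(n):
    st=manip.state(); f=manip.grab_frame(n); return f,cam2world(f,st)
def cloud(f,C):
    z=f["range_z"].astype(float); K=np.array(f["mtx"]); v,u=np.mgrid[:z.shape[0],:z.shape[1]]
    P=np.stack([(u-K[0,2])/K[0,0]*z,(v-K[1,2])/K[1,1]*z,z],-1)
    W=P@C[:3,:3].T+C[:3,3]; W[z<=0]=np.nan; return W
def tw(C,p): return C[:3,:3]@np.array(p)+C[:3,3]
def proj(f,C,p):
    q=np.linalg.inv(C)@np.append(p,1); K=np.array(f["mtx"]); r=K@q[:3]; return r[:2]/r[2]
E
python3 - <<'E'
from h import *
import pickle
d={}
names=["block_center","jig","lever_grip","clamp_lever","pad","catch","offcut","glue_bottle","spanner"]
for n in ["scene","side"]:
    f,C=grab(n); d[n]=(f,C); cv2.imwrite(f"pics/{n}0.png",f["frame"])
    print(n,C[:3,3].round(3))
    for t in names:
        for r in manip.recognise(f,t):
            if r["p"]>.2:
                w=tw(C,r["centre"]);print(t,round(r["p"],2),w.round(3),proj(f,C,w).round())
pickle.dump(d,open("d0.pkl","wb"))
print(manip.state()["time_s"], manip.pinch_z)
E
```

```text
pics
scene [ 1.459 -0.432  0.84 ]
block_center 0.9 [ 0.561 -0.367  0.038] [133. 260.]
block_center 0.79 [ 0.617 -0.259  0.037] [179. 259.]
block_center 0.61 [ 0.655 -0.141  0.038] [225. 253.]
block_center 0.55 [0.553 0.049 0.018] [269. 217.]
jig 0.65 [0.558 0.053 0.021] [270. 217.]
lever_grip 0.66 [ 0.596 -0.006  0.193] [258. 181.]
lever_grip 0.39 [0.553 0.108 0.101] [286. 189.]
clamp_lever 0.94 [0.589 0.038 0.166] [271. 184.]
catch 0.57 [0.551 0.105 0.102] [284. 189.]
offcut 0.81 [ 0.454 -0.256  0.039] [162. 224.]
glue_bottle 0.9 [0.458 0.442 0.079] [354. 155.]
spanner 0.57 [0.69  0.411 0.009] [389. 208.]
spanner 0.52 [0.56  0.05  0.017] [270. 218.]
side [0.391 0.874 0.919]
block_center 0.78 [ 0.537 -0.349  0.037] [270. 145.]
block_center 0.6 [ 0.633 -0.129  0.035] [231. 181.]
block_center 0.58 [ 0.594 -0.242  0.038] [249. 161.]
jig 0.64 [0.508 0.1   0.022] [256. 241.]
clamp_lever 0.73 [0.577 0.052 0.144] [236. 195.]
pad 0.33 [0.508 0.1   0.021] [257. 241.]
catch 0.67 [0.546 0.139 0.101] [240. 230.]
offcut 0.77 [ 0.427 -0.234  0.04 ] [297. 168.]
glue_bottle 0.94 [0.435 0.464 0.1  ] [262. 351.]
spanner 0.85 [0.679 0.414 0.007] [164. 333.]
1.0 -0.0187
```

Run:
```python
import cv2
for n in ["scene","side"]:
    im=cv2.imread(f"pics/{n}0.png"); cv2.imwrite(f"pics/{n}0b.png",cv2.resize(im,(768,576),interpolation=cv2.INTER_CUBIC))
a=cv2.imread("pics/scene0.png")[150:300,100:420];cv2.imwrite("pics/crop_sc.png",cv2.resize(a,None,fx=2.5,fy=2.5,interpolation=cv2.INTER_CUBIC))
```

```text
(no output)
```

View pics/crop_sc.png

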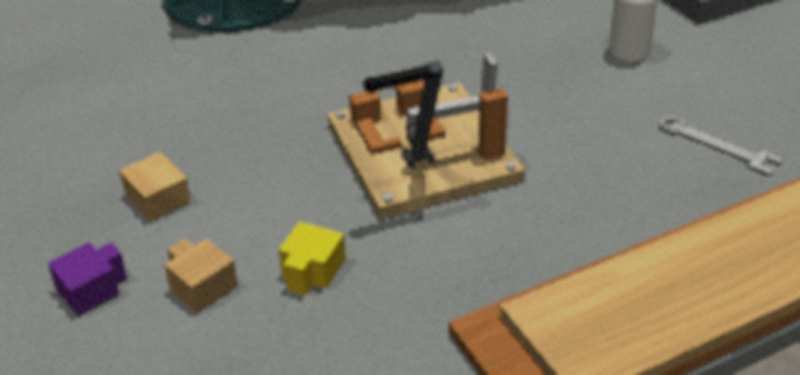

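View pics/side0b.png

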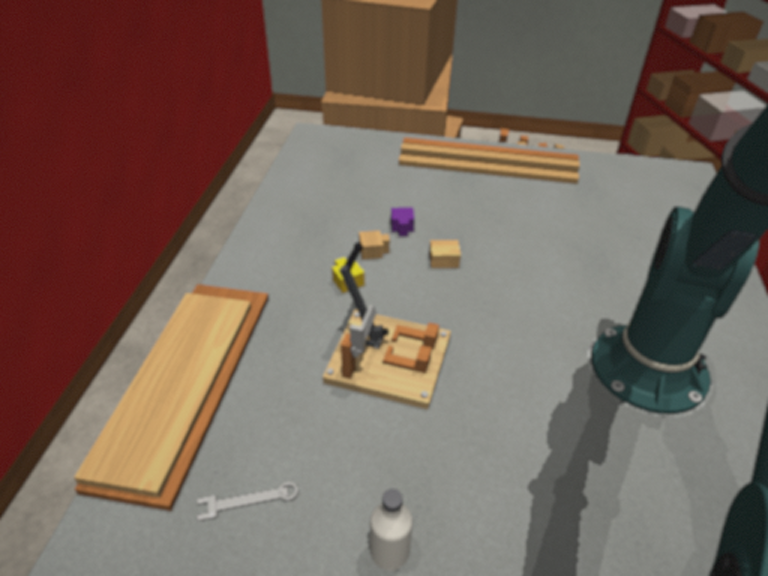

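Scene picture: four candidates for the tenoned block. They are purple tenoned (133,260), wood tenoned (179,259), yellow tenoned (225,253) and plain wood offcut (162,224). I choose the wood one with a tenon at (179,259). The jig is at about (265,215), the bottle at (354,155) and the spanner at (389,208).

Run:
```python
from h import *
import pickle
d=pickle.load(open("d0.pkl","rb"))
for n in d:
    f,C=d[n]; W=cloud(f,C)
    # wood-colour pts near z 0.04
    hsv=cv2.cvtColor(f["frame"],cv2.COLOR_BGR2HSV)
    m=(abs(W[...,2]-.04)<.006)&(hsv[...,0]>8)&(hsv[...,0]<22)&(hsv[...,1]>60)&(abs(W[...,1]+.25)<.09)&(W[...,0]>.52)&(W[...,0]<.68)
    p=W[m];print(n,m.sum(),np.nanmean(p,0),cv2.minAreaRect((p[:,:2]*1000).astype(np.float32)))
    b=W[(abs(W[...,2])<.01)];print("bench z",np.nanmedian(b[:,2]))
    # jig base plate top z~.02
    m=(abs(W[...,2]-.02)<.005)&(hsv[...,1]>60)&(W[...,0]>.35)&(W[...,0]<.75)&(abs(W[...,1]-.08)<.2)
    p=W[m];print("jig",m.sum(),cv2.minAreaRect((p[:,:2]*1000).astype(np.float32)))
st=manip.state();print(st["ee_rot"])
f,C=grab("wrist");print(np.array(f["T_tool_cam"]).round(3),np.array(f["mtx"]).round(1))
from bench import manip
for q in [(0.5,0.05,.5)]:
  for yaw in range(0,360,45):
    r=(R.from_euler('z',yaw,degrees=True)*R.from_euler('y',90,degrees=True)).as_quat()
    s=manip.solve_ik(list(q),r.tolist()); print(yaw, None if s is None else np.round(s,2))
```

```text
scene 351 [ 0.60222947 -0.25598126  0.03870809] ((594.8955688476562, -257.5601806640625), (73.7829818725586, 56.90262985229492), 18.071531295776367)
bench z -0.0009163773433440436
jig 1617 ((536.9478149414062, 32.98808288574219), (268.1136169433594, 279.1705627441406), 82.10342407226562)
side 181 [ 0.59679842 -0.25264247  0.03942234] ((594.2827758789062, -256.07110595703125), (67.2869873046875, 64.67845153808594), 15.399967193603516)
bench z 0.0004208051409775315
jig 2213 ((534.0523071289062, 31.988265991210938), (270.8222351074219, 275.0313720703125), 83.29663848876953)
[-0.43662177  0.55621301  0.43661287  0.55619935]
[[ 0.001 -0.315  0.949 -0.143]
 [-0.    -0.949 -0.315  0.08 ]
 [ 1.     0.    -0.001 -0.   ]
 [ 0.     0.     0.     1.   ]] [[292.    0.  258.1]
 [  0.  292.  190.5]
 [  0.    0.    1. ]]
0 [-0.9   0.08  0.79  1.75 -0.06  1.33 -0.1 ]
45 [-0.76  0.08  0.63  1.75 -0.05  1.33  0.66]
90 [-0.72  0.07  0.58  1.74 -0.04  1.33  1.44]
135 [-0.6   0.07  0.45  1.74 -0.03  1.33  2.21]
180 [-0.45  0.07  0.28  1.74 -0.02  1.34  2.98]
225 [-1.23  0.13  1.19  1.76 -0.13  1.34 -2.37]
270 [-1.1   0.1   1.02  1.75 -0.09  1.34 -1.63]
315 [-1.07  0.1   0.98  1.75 -0.08  1.34 -0.86]
```

Run:
```python
from h import *
import pickle
r=(R.from_euler('z',90,degrees=True)*R.from_euler('y',90,degrees=True)).as_quat()
t=manip.state()["time_s"]
manip.move_pose([0.46,0.04,.42],r.tolist())
print(manip.state()["time_s"]-t)
f,C=grab("wrist"); pickle.dump((f,C),open("w1.pkl","wb"))
cv2.imwrite("pics/w1.png",cv2.resize(f["frame"],(768,576)))
W=cloud(f,C); print(C.round(3))
for t in ["jig","lever_grip","clamp_lever","pad","catch"]:
    for q in manip.recognise(f,t):
        if q["p"]>.2:
            w=tw(C,q["centre"]);print(t,round(q["p"],2),w.round(3),proj(f,C,w).round())
```

```text
2.6417
[[-0.001  0.949  0.315  0.38 ]
 [ 1.     0.002 -0.001  0.041]
 [-0.001  0.315 -0.949  0.563]
 [ 0.     0.     0.     1.   ]]
jig 0.72 [0.512 0.064 0.017] [271. 166.]
jig 0.43 [0.676 0.409 0.004] [431. 240.]
lever_grip 0.71 [ 0.59  -0.002  0.195] [228. 249.]
clamp_lever 0.68 [0.581 0.036 0.19 ] [255. 242.]
clamp_lever 0.58 [0.677 0.405 0.008] [430. 242.]
pad 0.49 [0.52  0.054 0.062] [266. 177.]
pad 0.23 [0.508 0.066 0.018] [272. 165.]
catch 0.92 [0.548 0.1   0.108] [294. 200.]
catch 0.64 [0.582 0.04  0.192] [258. 243.]
```

View pics/w1.png

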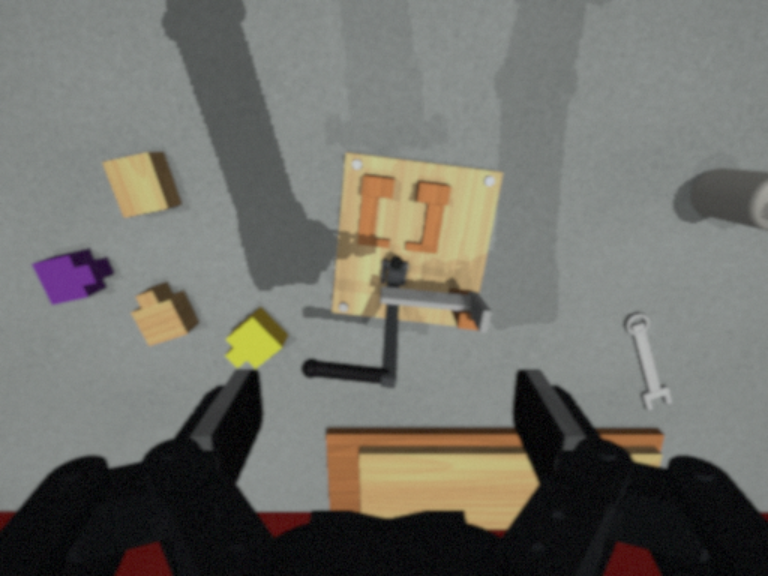

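The jig shows at (415,240), with its fence towards the top (robot side) and a yaw of about −7°. The lever and catch bar are at (390,300) and the tab at (485,310). The wood block with the tenon is at (165,320), tenon up-left. I'll take closer views of the jig and then the block.

```bash
cat > fit.py <<'E'
from h import *
from scipy.optimize import minimize
def jigfit(W,x0):
    P=W.reshape(-1,3);P=P[np.isfinite(P).all(1)]
    P=P[(abs(P[:,0]-x0[0]-.03)<.16)&(abs(P[:,1]-x0[1]-.02)<.16)&(P[:,2]>-.01)&(P[:,2]<.064)]
    def model(x,y):
        h=np.zeros_like(x)
        b=lambda x0,x1,y0,y1:(x>x0)&(x<x1)&(y>y0)&(y<y1)
        h[b(-.07,.135,-.075,.115)]=.02
        h[b(-.027,.027,.03,.05)|b(-.027,.027,-.05,-.03)]=.03
        h[b(.027,.037,.01,.05)|b(.027,.037,-.05,-.01)]=.03
        h[b(-.049,-.027,.014,.05)|b(-.049,-.027,-.05,-.014)]=.056
        return h
    def cost(q):
        c,s=np.cos(q[2]),np.sin(q[2]);dx,dy=P[:,0]-q[0],P[:,1]-q[1]
        x=c*dx+s*dy;y=-s*dx+c*dy
        # exclude lever zone
        e=np.abs(P[:,2]-model(x,y)-q[3])
        return np.minimum(e,.008).mean()*1000
    best=None
    for dx in (-.008,0,.008):
      for dy in (-.008,0,.008):
        r=minimize(cost,[x0[0]+dx,x0[1]+dy,x0[2],0],method="Nelder-Mead",options=dict(initial_simplex=np.array([[x0[0]+dx,x0[1]+dy,x0[2],0]]*5)+np.vstack([np.zeros(4),np.diag([.012,.012,.06,.002])]),xatol=1e-5,fatol=1e-5,maxiter=600))
        if best is None or r.fun<best.fun:best=r
    return best.x,best.fun
def blockfit(W,hsv,x0,top=.04,wood=True):
    P=W.reshape(-1,3);H=hsv.reshape(-1,3)
    m=np.isfinite(P).all(1)&(np.hypot(P[:,0]-x0[0],P[:,1]-x0[1])<.075)&(P[:,2]>-.01)
    m2=m&(P[:,2]>top-.008)&(P[:,2]<top+.008)&(H[:,0]>6)&(H[:,0]<22)
    lo=m&~m2; I=P[m2];O=P[lo]
    def ins(P,q):
        c,s=np.cos(q[2]),np.sin(q[2]);dx,dy=P[:,0]-q[0],P[:,1]-q[1]
        x=c*dx+s*dy;y=-s*dx+c*dy
        return ((abs(x)<.025)&(abs(y)<.028))|((x<-.02)&(x>-.043)&(abs(y)<.012))
    cost=lambda q:(~ins(I,q)).sum()+ins(O,q).sum()
    best=None
    for a in (-.4,-.2,0,.2,.4):
        s0=np.array([x0[0],x0[1],a])
        r=minimize(cost,s0,method="Nelder-Mead",options=dict(initial_simplex=np.vstack([s0,s0+[.01,0,0],s0+[0,.01,0],s0+[0,0,.15]]),maxiter=400))
        if best is None or r.fun<best.fun:best=r
    return best.x,best.fun,len(I),np.median(I[:,2])
E
python3 - <<'E'
from fit import *
import pickle
f,C=pickle.load(open("w1.pkl","rb"));W=cloud(f,C);hsv=cv2.cvtColor(f["frame"],cv2.COLOR_BGR2HSV)
print("bench",np.nanmedian(W[100:130,330:345,2]))
q,c=jigfit(W,[.485,.06,-.12]);print("jig w1",q.round(4),c)
print("block w1",blockfit(W,hsv,[.597,-.255]))
d=pickle.load(open("d0.pkl","rb"))
for n in d:
    f,C=d[n];W=cloud(f,C);hsv=cv2.cvtColor(f["frame"],cv2.COLOR_BGR2HSV)
    print(n,jigfit(W,[.485,.06,-.12]),blockfit(W,hsv,[.597,-.255]))
E
```

```text
bench 0.0002758715609849638
jig w1 [ 4.710e-01  5.710e-02 -1.189e-01  1.000e-04] 0.9222850387257407
block w1 (array([ 0.60475368, -0.25529152,  0.30903774]), np.float64(138.0), 880, np.float64(0.04026518041753713))
scene (array([ 0.47147741,  0.05739436, -0.12048628, -0.00079128]), np.float64(2.2492093687024006)) (array([ 0.59954587, -0.25249752,  0.30104685]), np.float64(87.0), 362, np.float64(0.03881212235923187))
side (array([ 4.69470213e-01,  5.58050895e-02, -1.20274800e-01,  3.53316433e-04]), np.float64(2.027052855024417)) (array([ 0.60405147, -0.25852323,  0.37354337]), np.float64(49.0), 194, np.float64(0.039429171130346996))
```

Run:
```python
from fit import *
import pickle
t=manip.state()["time_s"]
def rot(yaw): return (R.from_euler('z',yaw)*R.from_euler('y',np.pi/2)).as_quat().tolist()
manip.move_linear([0.425,0.06,.26],rot(np.pi/2-.12),v=.3)
f,C=grab("wrist"); pickle.dump((f,C),open("w2.pkl","wb"));W=cloud(f,C)
cv2.imwrite("pics/w2.png",f["frame"])
print(jigfit(W,[.471,.057,-.119]),manip.state()["time_s"]-t)
manip.move_pose([0.56,-.255,.2],rot(np.pi/2+.31))
f,C=grab("wrist"); pickle.dump((f,C),open("w3.pkl","wb"));W=cloud(f,C);hsv=cv2.cvtColor(f["frame"],cv2.COLOR_BGR2HSV)
cv2.imwrite("pics/w3.png",f["frame"])
print(blockfit(W,hsv,[.602,-.255]),manip.state()["time_s"]-t)
```

```text
(array([ 4.71201845e-01,  5.70126057e-02, -1.19313599e-01,  7.52656896e-05]), np.float64(0.8963413199348671)) 0.75
(array([ 0.60462415, -0.25398407,  0.31816981]), np.float64(176.0), 2522, np.float64(0.040033175170056556)) 2.1083
```

View pics/w3.png

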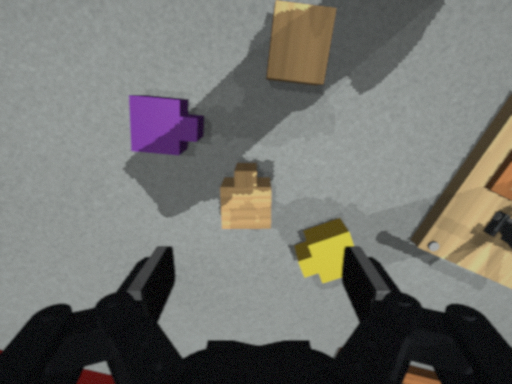

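View pics/w2.png

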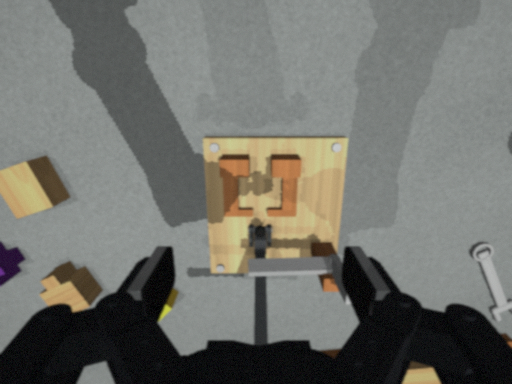

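The w3 crop shows the chosen block at (246,203): wood, tenon up, square with the jaws. Purple (165,125), yellow (325,250) and the offcut (300,42) are clear of the fingers. In w2 the pocket is empty and the catch is down across the lever. Grasping now.

```bash
cat >> h.py <<'E'
def rot(yaw): return (R.from_euler('z',yaw)*R.from_euler('y',np.pi/2)).as_quat().tolist()
E
python3 - <<'E'
from fit import *
import pickle
t=manip.state()["time_s"]
b=np.array([.6044,-.2541]);a=.316
manip.move_gripper(0.88,40)
r=rot(np.pi/2+a)
manip.move_pose([*b,.13],r)
print(manip.move_linear([*b,.0095],r,v=.12,until_force=12), manip.state()["eef_pos"])
manip.move_gripper(0.0,40)
print(manip.state()["gripper_width"],manip.state()["wrist_force"])
manip.move_linear([*b,.16],r,v=.2)
st=manip.state();print(st["gripper_width"],st["wrist_force"],st["eef_pos"],st["time_s"]-t,st["time_s"])
f,C=grab("wrist"); pickle.dump((f,C),open("w4.pkl","wb"))
cv2.imwrite("pics/w4.png",f["frame"])
E
```

```text
False [ 0.6050346  -0.25447524  0.01030794]
0.6495003996128902 [-0.45966048  0.08790625  4.76626049]
0.6476967031310171 [-0.27736231 -0.5183595  -1.52119897] [ 0.60340886 -0.25332155  0.15874056] 3.0500000000000007 9.15
```

View pics/w4.png

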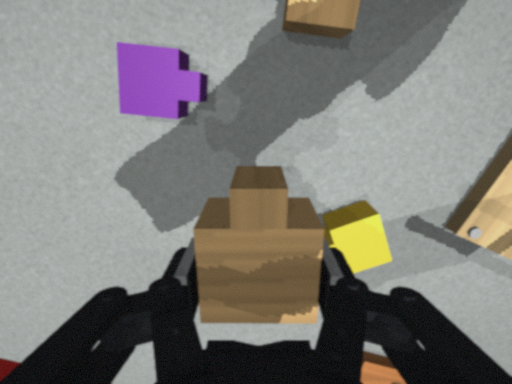

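The block is held square at (260,260), with the tenon towards the robot. I'll measure its pose in the tool frame.

Run:
```python
from fit import *
import pickle
f,C=pickle.load(open("w4.pkl","rb"));T=np.array(f["T_tool_cam"])
W=cloud(f,T)  # tool coords
hsv=cv2.cvtColor(f["frame"],cv2.COLOR_BGR2HSV)
# top face pixel region
z=f["range_z"];print(z[260,260],z[300,260],z[215,220],z[180,260])
for (v,u) in [(240,260),(260,260),(280,220),(300,300),(315,260),(175,245),(175,275),(200,260),(215,215),(215,305),(210,260)]: print(v,u,W[v,u].round(4))
# edges: tool z extents along row 260, x-level profile along col 260
for v in range(160,340,8): print(v,W[v,258].round(4))
row=W[270,180:340]; 
for u in range(190,332,6): print(u,W[270,u].round(4))
```

```text
0.13042712 0.13645034 0.13834445 0.13177381
240 260 [-0.0289  0.0202  0.0004]
260 260 [-0.0287  0.0101  0.0004]
280 220 [-0.0291 -0.0001 -0.0178]
300 300 [-0.0296 -0.0107  0.0191]
315 260 [-0.0295 -0.0193  0.0005]
175 245 [-0.0086  0.0439 -0.0067]
175 275 [-0.0082  0.0438  0.0076]
200 260 [-0.0292  0.0388  0.0004]
215 215 [-0.0144  0.0257 -0.021 ]
215 305 [-0.0145  0.0258  0.0219]
210 260 [-0.0299  0.0346  0.0004]
160 [ 0.159   0.0144 -0.0007]
168 [ 0.0036  0.0443 -0.0005]
176 [-0.0097  0.0437 -0.0005]
184 [-0.0242  0.0442 -0.0005]
192 [-0.0295  0.0424 -0.0005]
200 [-0.0303  0.0392 -0.0005]
208 [-0.0301  0.0356 -0.0005]
216 [-0.0283  0.0312 -0.0005]
224 [-0.0301  0.0283 -0.0005]
232 [-0.0284  0.0238 -0.0005]
240 [-0.0296  0.0206 -0.0005]
248 [-0.0301  0.0169 -0.0005]
256 [-0.0293  0.0125 -0.0005]
264 [-0.0296  0.0086 -0.0005]
272 [-0.0295  0.0044 -0.0005]
280 [-0.0292 -0.     -0.0005]
288 [-0.0295 -0.0042 -0.0005]
296 [-0.03   -0.0081 -0.0005]
304 [-0.0305 -0.0122 -0.0005]
312 [-0.0301 -0.0171 -0.0005]
320 [-0.0289 -0.0228 -0.0005]
328 [ 0.1588 -0.2061 -0.0008]
336 [ 0.1579 -0.2183 -0.0008]
190 [-0.0374  0.0107 -0.0289]
196 [-0.0298  0.0056 -0.0283]
202 [-0.0299  0.0057 -0.0255]
208 [-0.0294  0.0054 -0.023 ]
214 [-0.0295  0.0055 -0.0202]
220 [-0.0299  0.0057 -0.0175]
226 [-0.0305  0.0061 -0.0147]
232 [-0.0294  0.0054 -0.0122]
238 [-0.0313  0.0066 -0.0093]
244 [-0.0299  0.0057 -0.0067]
250 [-0.0293  0.0053 -0.0041]
256 [-0.0301  0.0058 -0.0014]
262 [-0.0297  0.0056  0.0013]
268 [-0.0292  0.0052  0.004 ]
274 [-0.0292  0.0052  0.0067]
280 [-0.0299  0.0057  0.0094]
286 [-0.03    0.0058  0.012 ]
292 [-0.0305  0.0061  0.0147]
298 [-0.0296  0.0055  0.0175]
304 [-0.0288  0.005   0.0203]
310 [-0.0296  0.0055  0.0228]
316 [-0.0302  0.0059  0.0254]
322 [-0.0332  0.0079  0.0273]
328 [-0.0378  0.011   0.0286]
```

```bash
cat >> h.py <<'E'
J=np.array([.4711,.0570]);JA=-.1192
def jw(x,y,z):
    c,s=np.cos(JA),np.sin(JA); return [J[0]+c*x-s*y,J[1]+s*x+c*y,z]
E
python3 - <<'E'
from fit import *
import pickle
r=rot(np.pi/2+JA)
manip.move_linear([.52,-.2,.2],r,v=.3)
manip.move_linear([.455,-.06,.2],r,v=.3)
manip.move_linear(jw(.0008,0,.11),r,v=.25)
manip.sleep(.2)
st=manip.state();print(st["wrist_force"],st["eef_pos"],jw(.0008,0,.11),st["time_s"], st["gripper_width"])
f,C=grab("wrist"); pickle.dump((f,C),open("w5.pkl","wb"))
cv2.imwrite("pics/w5.png",f["frame"]); W=cloud(f,C)
print(jigfit(W,[.471,.057,-.119]))
f,C=grab("side");cv2.imwrite("pics/s5.png",cv2.resize(f["frame"][120:290,150:350],None,fx=3,fy=3))
E
```

```text
[-0.31640234  0.05031891 -0.30055383] [0.47239846 0.05523752 0.11095877] [np.float64(0.4718943232703286), np.float64(0.05690486566227436), 0.11] 11.3917 0.645546756908964
(array([ 4.70863458e-01,  5.68574348e-02, -1.19933722e-01,  6.24476371e-05]), np.float64(0.6788139893545074))
```

View pics/w5.png

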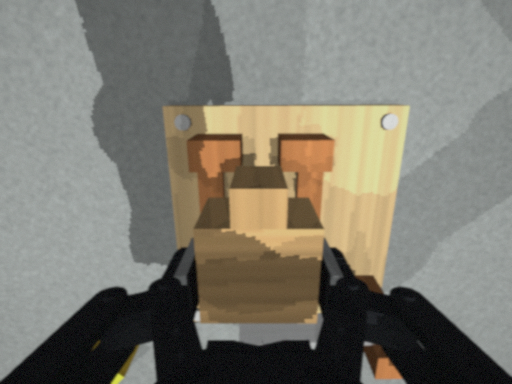

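View pics/s5.png

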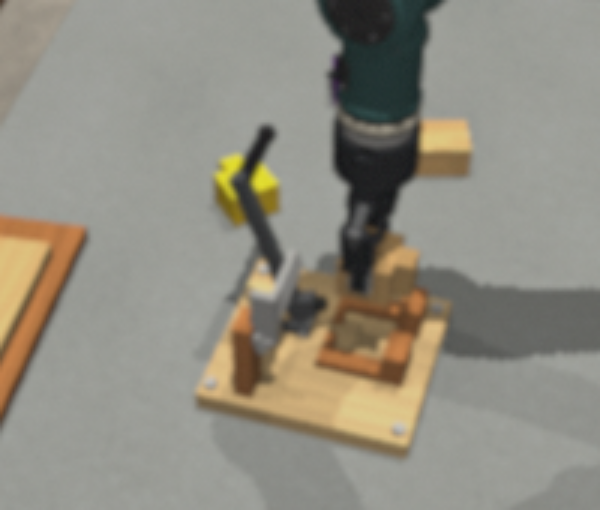

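Tenon (230–287) and slot (243–277) are both centred on column 260. The measured TCP stands about 1.7 mm off the command in y, so I'll correct for that while descending.

Run:
```python
from fit import *
import pickle
r=rot(np.pi/2+JA); J0=np.array(jw(.0006,0,0))
off=np.zeros(3)
def go(z,v,uf=None):
    tgt=J0+[0,0,z]; res=manip.move_linear((tgt+off).tolist(),r,v=v,until_force=uf); return res,tgt
for z in (.085,.075,.072):
    res,tgt=go(z,.1); manip.sleep(.15); e=tgt-np.array(manip.state()["eef_pos"]); off[:2]+=e[:2]; print(z,(e*1e3).round(2))
res,tgt=go(.045,.06,8); print(res,manip.state()["eef_pos"]-tgt,manip.state()["wrist_force"])
if not res:
    res,tgt=go(.0295,.05,8); print(res,manip.state()["eef_pos"]-tgt,manip.state()["wrist_force"])
np.save("off.npy",off)
f,C=grab("wrist"); pickle.dump((f,C),open("w6.pkl","wb"))
cv2.imwrite("pics/w6.png",f["frame"]);print(manip.state()["time_s"],R.from_quat(manip.state()["ee_rot"]).as_matrix().round(3))
```

```text
0.085 [-0.38  0.06 -0.43]
0.075 [ 0.22 -0.04 -0.31]
0.072 [ 0.15 -0.02 -0.02]
False [-0.00019265 -0.00018246 -0.00032292] [ 0.63911096  0.14323577 -0.08546414]
True [0.00047474 0.00017417 0.00069544] [-0.28075879  0.20593125  3.49655648]
13.8333 [[ 0.001 -0.993  0.119]
 [ 0.     0.119  0.993]
 [-1.    -0.001  0.   ]]
```

View pics/w6.png

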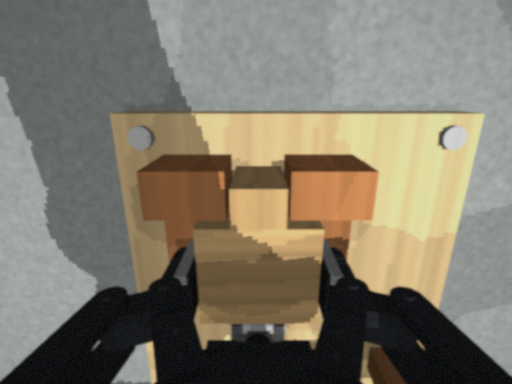

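The block is down in the pocket with the tenon in the slot at (258,200). It touched at TCP z 0.0302, and 0.0303 was expected. Releasing and checking.

Run:
```python
from fit import *
import pickle
r=rot(np.pi/2+JA)
p=np.array(manip.state()["eef_pos"])
manip.move_gripper(0.78,40)
manip.move_linear([p[0],p[1],.14],r,v=.15)
back=jw(-.045,0,.22); manip.move_linear(back,r,v=.25)
f,C=grab("wrist"); pickle.dump((f,C),open("w7.pkl","wb"));W=cloud(f,C);hsv=cv2.cvtColor(f["frame"],cv2.COLOR_BGR2HSV)
cv2.imwrite("pics/w7.png",f["frame"])
print(jigfit(W,[.471,.057,-.119]),blockfit(W,hsv,J,top=.06),manip.state()["time_s"])
Q=W[np.isfinite(W).all(-1)]
c,s=np.cos(JA),np.sin(JA);d=Q[:,:2]-J;x=c*d[:,0]+s*d[:,1];y=-s*d[:,0]+c*d[:,1]
m=(abs(x)<.02)&(abs(y)<.024);print("top z",np.median(Q[m,2]),np.linalg.lstsq(np.c_[x[m],y[m],np.ones(m.sum())],Q[m,2],rcond=None)[0])
```

```text
(array([ 4.71281035e-01,  5.68058524e-02, -1.19413253e-01,  8.55329018e-05]), np.float64(1.262864415650967)) (array([ 0.47161232,  0.05716805, -0.12658772]), np.float64(1533.0), 3908, np.float64(0.059557726332855165)) 15.5583
top z 0.06009542821788519 [ 6.47363233e-05 -1.95631018e-03  6.00947959e-02]
```

View pics/w7.png

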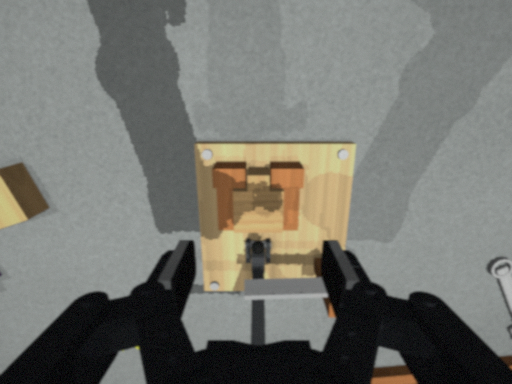

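The block is seated: top at 0.0601 m, tilt 0.002, about 0.6 mm off centre. Next I'll measure the catch and lever in the jig frame from the clouds I already have.

Run:
```python
from fit import *
import pickle
d=pickle.load(open("d0.pkl","rb"));S=dict(d);S["w1"]=pickle.load(open("w1.pkl","rb"));S["w2"]=pickle.load(open("w2.pkl","rb"))
for n,(f,C) in S.items():
    W=cloud(f,C);Q=W[np.isfinite(W).all(-1)]
    c,s=np.cos(JA),np.sin(JA);dd=Q[:,:2]-J;x=c*dd[:,0]+s*dd[:,1];y=-s*dd[:,0]+c*dd[:,1];z=Q[:,2]
    def rep(k,m):
        if m.sum()>3: print(n,k,m.sum(),"x",np.percentile(x[m],[3,97]).round(3),"y",np.percentile(y[m],[3,97]).round(3),"z",np.percentile(z[m],[3,97]).round(3))
    rep("tab",(x>.04)&(x<.105)&(y>.07)&(y<.12)&(z>.118)&(z<.17))
    rep("bar",(x>.05)&(x<.1)&(y>-.03)&(y<.07)&(z>.082)&(z<.11))
    rep("post",(x>.07)&(x<.115)&(y>.06)&(y<.12)&(z>.05)&(z<.112))
    rep("grip",(x>.09)&(x<.16)&(y>-.09)&(y<-.015)&(z>.16)&(z<.23))
    rep("lever",(x>.08)&(x<.16)&(y>-.012)&(y<.02)&(z>.11)&(z<.23))
```

```text
scene tab 63 x [0.061 0.087] y [0.087 0.097] z [0.119 0.15 ]
scene bar 138 x [0.074 0.099] y [-0.014  0.066] z [0.083 0.104]
scene post 246 x [0.077 0.103] y [0.065 0.104] z [0.053 0.111]
scene grip 146 x [0.122 0.135] y [-0.082 -0.018] z [0.182 0.197]
scene lever 147 x [0.099 0.134] y [-0.009  0.006] z [0.113 0.197]
side tab 94 x [0.059 0.082] y [0.09  0.098] z [0.12  0.152]
side bar 155 x [0.067 0.096] y [-0.013  0.054] z [0.085 0.107]
side post 191 x [0.072 0.097] y [0.081 0.107] z [0.052 0.111]
side grip 94 x [0.115 0.13 ] y [-0.076 -0.016] z [0.187 0.198]
side lever 214 x [0.09  0.129] y [-0.008  0.009] z [0.114 0.197]
w1 tab 205 x [0.061 0.084] y [0.087 0.096] z [0.119 0.151]
w1 bar 592 x [0.069 0.088] y [-0.013  0.067] z [0.086 0.106]
w1 post 310 x [0.071 0.099] y [0.062 0.091] z [0.084 0.111]
w1 grip 547 x [0.117 0.131] y [-0.08  -0.017] z [0.187 0.198]
w1 lever 520 x [0.091 0.131] y [-0.01   0.006] z [0.115 0.198]
w2 tab 198 x [0.061 0.084] y [0.087 0.092] z [0.119 0.15 ]
w2 bar 1312 x [0.069 0.088] y [-0.012  0.067] z [0.085 0.106]
w2 post 695 x [0.07  0.099] y [0.062 0.092] z [0.052 0.111]
w2 grip 12 x [0.116 0.118] y [-0.077 -0.073] z [0.183 0.187]
w2 lever 765 x [0.09  0.112] y [-0.006  0.006] z [0.113 0.174]
```

```bash
cat >> h.py <<'E'
def rott(phi): return (R.from_euler('z',JA)*R.from_euler('x',-phi)*R.from_euler('z',np.pi/2)*R.from_euler('y',np.pi/2)).as_quat().tolist()
def arc(th,h=.012):
    r=.045+.007*min(th/1.2,1); phi=.35*min(th/1.3,1)
    K=np.array([.09,.09])+r*np.array([np.sin(th),np.cos(th)])+.004*np.array([-np.cos(th),np.sin(th)])
    t=K-h*np.array([np.cos(phi),-np.sin(phi)])
    return jw(.069,t[0],t[1]),rott(phi)
E
python3 - <<'E'
from h import *
for th in np.arange(0,1.6,.15):
    p,q=arc(th);s=manip.solve_ik(p,q);print(round(th,2),np.round(p,3),None if s is None else np.round(s,2))
print(manip.solve_ik(jw(.069,.048,.135),rott(0)),manip.state()["joint_positions"])
E
```

```text
0.0 [0.548 0.122 0.135] [-0.72  0.6   0.59  2.07 -0.56  0.63  1.71]
0.15 [0.549 0.129 0.136] [-0.76  0.61  0.62  2.06 -0.51  0.65  1.64]
0.3 [0.55  0.136 0.137] [-0.81  0.62  0.64  2.04 -0.47  0.66  1.58]
0.45 [0.551 0.143 0.136] [-0.85  0.64  0.67  2.03 -0.43  0.68  1.52]
0.6 [0.552 0.15  0.134] [-0.89  0.66  0.68  2.01 -0.4   0.7   1.47]
0.75 [0.553 0.157 0.131] [-0.92  0.69  0.7   1.99 -0.37  0.71  1.42]
0.9 [0.553 0.163 0.127] [-0.95  0.71  0.71  1.98 -0.34  0.73  1.38]
1.05 [0.554 0.169 0.122] [-0.97  0.74  0.72  1.96 -0.31  0.75  1.33]
1.2 [0.555 0.174 0.116] [-0.99  0.76  0.72  1.94 -0.28  0.76  1.29]
1.35 [0.555 0.176 0.109] [-1.    0.79  0.73  1.93 -0.27  0.77  1.27]
1.5 [0.555 0.178 0.102] [-1.    0.8   0.73  1.94 -0.29  0.76  1.27]
[-0.67618748  0.58777278  0.59149933  2.0889099  -0.55834337  0.62319434
  1.75454307] [-0.82701229  0.30116208  0.71673131  2.27659256 -0.32224273  0.66127371
  1.57683951]
```

Run:
```python
from h import *
import pickle
manip.move_gripper(0.0,40)
manip.move_linear(jw(.069,.046,.25),rott(0),v=.3)
print(manip.move_linear(jw(.069,.046,.136),rott(0),v=.15,until_force=8))
if True:
  for th in (0,.3,.6,.9,1.15,1.35,1.5):
    p,q=arc(th)
    res=manip.move_linear(p,q,v=.1,until_force=20)
    st=manip.state();print(th,res,(np.array(st["eef_pos"])-p).round(4),np.round(st["wrist_force"],1),st["time_s"])
    if res: break
for n in ["side","scene"]:
    f,C=grab(n);a=f["frame"];cv2.imwrite(f"pics/{n}8.png",cv2.resize(a[120:290,150:350],None,fx=3,fy=3,interpolation=cv2.INTER_CUBIC))
```

```text
False
0 False [0.0002 0.0012 0.0002] [-0.7  0.6  0.3] 18.1167
0.3 False [-0.0001  0.0011 -0.0003] [-0.1 -0.8 -0.2] 18.4083
0.6 False [-0.0004  0.0002 -0.0004] [-0.7 -0.5  0.7] 18.7
0.9 False [-0.0004 -0.0003 -0.0003] [-0.3 -0.2 -0.2] 19.0
1.15 False [-0.0003 -0.0004 -0.0001] [ 0.6 -0.3  0.5] 19.275
1.35 False [-0.0003 -0.0004  0.    ] [ 0.6 -0.2 -0.3] 19.525
1.5 False [-0.0002 -0.0004 -0.    ] [ 0.6 -0.1 -0.5] 19.775
```

View pics/side8.png

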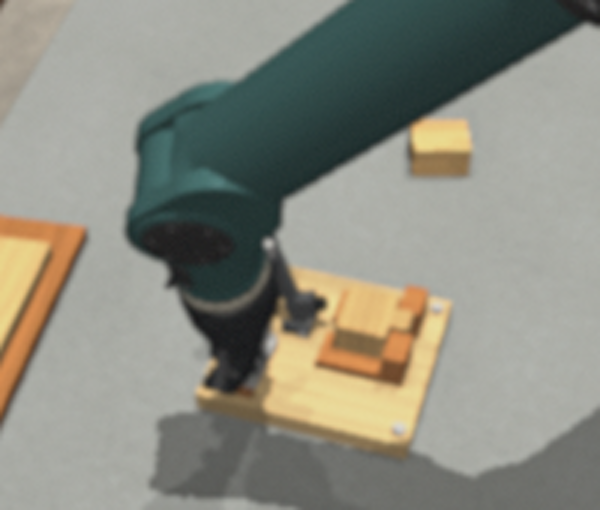

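View pics/scene8.png

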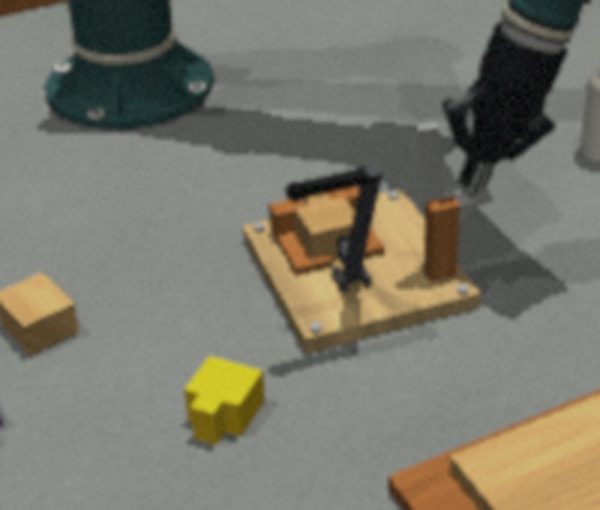

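The bar no longer crosses the lever, and the fingertips are on the tab beside the post. I'll retreat along the tool axis and measure the catch.

Run:
```python
from h import *
import pickle
p,q=arc(1.5); phi=.35
p2=np.array(jw(.069,.1,.1))*0+np.array(p)
c,s=np.cos(JA),np.sin(JA); u=np.array([-s*np.sin(phi),c*np.sin(phi),np.cos(phi)])
manip.move_linear((np.array(p)+.15*u).tolist(),q,v=.25)
manip.move_linear(jw(-.0,.12,.3),rott(0),v=.3)
f,C=grab("wrist"); pickle.dump((f,C),open("w9.pkl","wb"));cv2.imwrite("pics/w9.png",f["frame"])
g,D=grab("scene");cv2.imwrite("pics/sc9.png",cv2.resize(g["frame"][140:250,200:340],None,fx=4,fy=4,interpolation=cv2.INTER_CUBIC))
for n,(f,C) in dict(w=(f,C),s=(g,D)).items():
    W=cloud(f,C);Q=W[np.isfinite(W).all(-1)]
    c,s=np.cos(JA),np.sin(JA);dd=Q[:,:2]-J;x=c*dd[:,0]+s*dd[:,1];y=-s*dd[:,0]+c*dd[:,1];z=Q[:,2]
    def rep(k,m):
        if m.sum()>3: print(n,k,m.sum(),"x",np.percentile(x[m],[3,97]).round(3),"y",np.percentile(y[m],[3,97]).round(3),"z",np.percentile(z[m],[3,97]).round(3))
    for a in (.12,.14,.16,.18): rep("bar%.2f"%a,(x>.04)&(x<.11)&(y>.03)&(y<.12)&(z>a)&(z<a+.02))
    rep("tab",(x>.04)&(x<.105)&(y>.115)&(y<.17)&(z>.06)&(z<.12))
    rep("lever",(x>.08)&(x<.16)&(y>-.012)&(y<.02)&(z>.11)&(z<.23))
    rep("grip",(x>.09)&(x<.16)&(y>-.09)&(y<-.015)&(z>.16)&(z<.23))
print(manip.state()["time_s"])
```

```text
w bar0.12 139 x [0.069 0.075] y [0.078 0.096] z [0.12  0.139]
w bar0.14 158 x [0.069 0.075] y [0.076 0.093] z [0.14  0.159]
w bar0.16 170 x [0.069 0.075] y [0.073 0.089] z [0.161 0.179]
w bar0.18 299 x [0.069 0.081] y [0.07  0.088] z [0.181 0.196]
w tab 524 x [0.061 0.084] y [0.116 0.149] z [0.093 0.101]
w lever 1134 x [0.091 0.121] y [-0.01   0.007] z [0.114 0.195]
w grip 1044 x [0.117 0.129] y [-0.078 -0.017] z [0.185 0.198]
s bar0.12 34 x [0.074 0.084] y [0.077 0.092] z [0.122 0.139]
s bar0.14 39 x [0.075 0.086] y [0.073 0.091] z [0.141 0.159]
s bar0.16 35 x [0.076 0.085] y [0.07 0.09] z [0.161 0.179]
s bar0.18 40 x [0.073 0.084] y [0.069 0.086] z [0.181 0.195]
s tab 75 x [0.058 0.087] y [0.116 0.148] z [0.092 0.101]
s lever 146 x [0.101 0.134] y [-0.009  0.006] z [0.113 0.197]
s grip 145 x [0.123 0.135] y [-0.082 -0.017] z [0.182 0.197]
21.2417
```

View pics/w9.png

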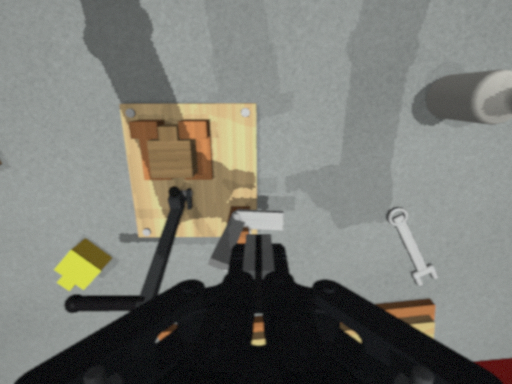

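View pics/sc9.png

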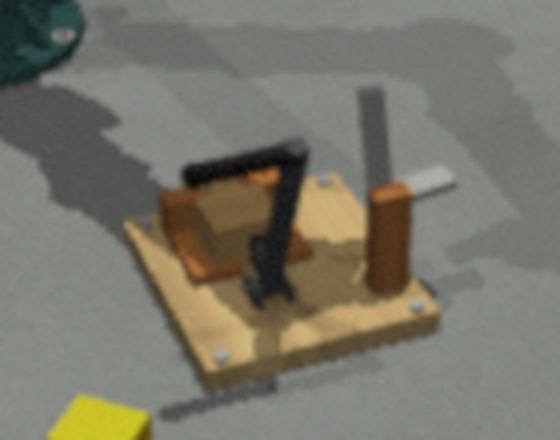

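The catch stands at about 1.4 rad: the bar is upright at y≈80 mm, the tab is nearly level, and the lever is still at rest. Next I'll plan the lever pull.

```bash
cat >> h.py <<'E'
def lev(th,y=-.044,dz=0.):
    a=.35-th; return jw(.060+.190*np.sin(a),y,.010+.190*np.cos(a)-.0187+dz)
E
python3 - <<'E'
from h import *
for yaw in (JA,JA+np.pi,JA-np.pi):
  for th,dz in ((0,.12),(0,0),(.3,0),(.75,0)):
    s=manip.solve_ik(lev(th,dz=dz),rot(yaw));print(round(yaw,2),th,dz,np.round(lev(th,dz=dz),3),None if s is None else np.round(s,2))
E
```

```text
-0.12 0 0.12 [ 0.59  -0.002  0.29 ] [-0.84  0.63  1.2   1.89 -0.67  1.1   0.51]
-0.12 0 0 [ 0.59  -0.002  0.17 ] [-0.74  0.76  1.05  2.   -0.85  0.91  0.65]
-0.12 0.3 0 [0.535 0.005 0.181] [-0.8   0.66  1.05  2.11 -0.79  0.84  0.62]
-0.12 0.75 0 [0.452 0.015 0.166] [-0.85  0.56  1.01  2.29 -0.79  0.69  0.62]
3.02 0 0.12 [ 0.59  -0.002  0.29 ] [ 0.17  0.37 -0.33  1.85  0.15  0.94  2.8 ]
3.02 0 0 [ 0.59  -0.002  0.17 ] [ 0.16  0.52 -0.33  1.96  0.25  0.7   2.71]
3.02 0.3 0 [0.535 0.005 0.181] [ 0.15  0.44 -0.33  2.07  0.22  0.66  2.7 ]
3.02 0.75 0 [0.452 0.015 0.166] [ 0.13  0.37 -0.33  2.25  0.23  0.55  2.65]
-3.26 0 0.12 [ 0.59  -0.002  0.29 ] [ 0.17  0.37 -0.33  1.85  0.15  0.94  2.8 ]
-3.26 0 0 [ 0.59  -0.002  0.17 ] [ 0.16  0.52 -0.33  1.96  0.25  0.7   2.71]
-3.26 0.3 0 [0.535 0.005 0.181] [ 0.15  0.44 -0.33  2.07  0.22  0.66  2.7 ]
-3.26 0.75 0 [0.452 0.015 0.166] [ 0.13  0.37 -0.33  2.25  0.23  0.55  2.65]
```

Run:
```python
from h import *
import pickle
r=rot(JA)
manip.move_gripper(0.6,60)
manip.move_pose(lev(0,dz=.13),r)
print(manip.state()["eef_pos"],lev(0,dz=.13))
print(manip.move_linear(lev(0,dz=.04),r,v=.2,until_force=8))
print(manip.move_linear(lev(0),r,v=.1,until_force=8))
f,C=grab("scene");cv2.imwrite("pics/sc10.png",cv2.resize(f["frame"][110:250,200:340],None,fx=4,fy=4,interpolation=cv2.INTER_CUBIC))
f,C=grab("wrist");cv2.imwrite("pics/w10.png",f["frame"])
st=manip.state();print(np.array(st["eef_pos"])-lev(0),np.round(st["wrist_force"],1),st["time_s"])
```

```text
[ 5.89867791e-01 -5.64367125e-04  2.99363431e-01] [np.float64(0.5901301373037816), np.float64(-0.0015704272047095472), np.float64(0.299780815441002)]
False
False
[ 0.00030308 -0.00034504  0.00028984] [0.2 1.4 0.3] 23.8917
```

View pics/sc10.png

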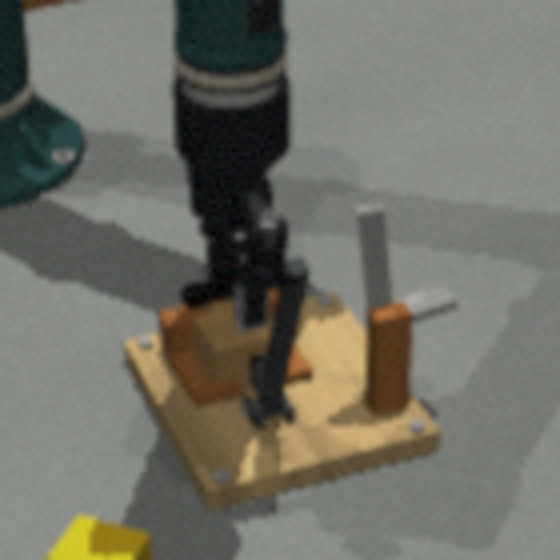

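View pics/w10.png

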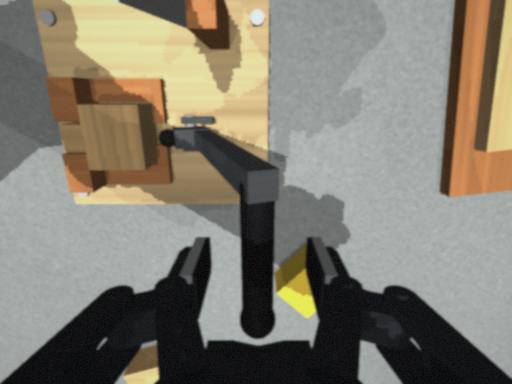

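The bar (257,260) is centred between the open fingers. Gripping and pulling along the arc.

Run:
```python
from h import *
r=rot(JA)
manip.move_gripper(0.0,60)
print("w",manip.state()["gripper_width"])
for th in (.1,.2,.3,.4,.5,.6,.68,.74):
    res=manip.move_linear(lev(th),r,v=.09,until_force=35)
    st=manip.state();e=np.array(st["eef_pos"])-lev(th);print(th,res,e.round(4),np.round(st["wrist_force"],1),round(st["time_s"],2))
    if res: break
manip.sleep(.3)
st=manip.state();p=np.array(st["eef_pos"])
c,s=np.cos(JA),np.sin(JA);d=p[:2]-J;x=c*d[0]+s*d[1];print("lever est",.35-np.arctan2(x-.06,p[2]+.0187-.01),st["wrist_force"],st["gripper_width"])
for n in ["side","scene","wrist"]:
    f,C=grab(n);a=f["frame"];cv2.imwrite(f"pics/{n}11.png",a if n=="wrist" else cv2.resize(a[110:290,160:360],None,fx=3,fy=3,interpolation=cv2.INTER_CUBIC))
    for t in ["offcut","glue_bottle","spanner"]:
        for q in manip.recognise(f,t)[:1]: print(n,t,round(q["p"],2),tw(C,q["centre"]).round(3))
```

```text
w 0.16373603642379983
0.1 False [ 0.001  -0.0001  0.0003] [ 4.6 -1.8 -2. ] 24.68
0.2 False [ 0.0014 -0.0002  0.0004] [ 5.7 -1.6 -1.4] 25.03
0.3 False [ 0.002  -0.0003  0.0005] [ 6.4 -2.2 -1.6] 25.39
0.4 False [ 0.0028 -0.0004  0.0008] [ 7.8 -1.1 -0.7] 25.75
0.5 False [ 0.004  -0.0006  0.0013] [ 8.2 -0.3  1.9] 26.11
0.6 False [ 0.0054 -0.0008  0.0019] [ 8.9 -1.5  6.5] 26.47
0.68 False [ 0.0057 -0.0008  0.0024] [ 7.1 -0.1 12.6] 26.78
0.74 False [ 0.0054 -0.0008  0.0026] [ 5.2  1.  17.7] 27.06
lever est 0.7062750293489282 [ 5.26827586  0.45908953 17.76472316] 0.1631947830819238
side offcut 0.62 [ 0.413 -0.231  0.028]
side glue_bottle 0.8 [0.438 0.467 0.101]
scene offcut 0.6 [ 0.452 -0.258  0.033]
scene glue_bottle 0.65 [0.457 0.445 0.079]
scene spanner 0.7 [ 0.469 -0.001  0.193]
wrist offcut 0.57 [0.503 0.088 0.02 ]
wrist glue_bottle 0.38 [0.507 0.089 0.02 ]
```

View pics/side11.png

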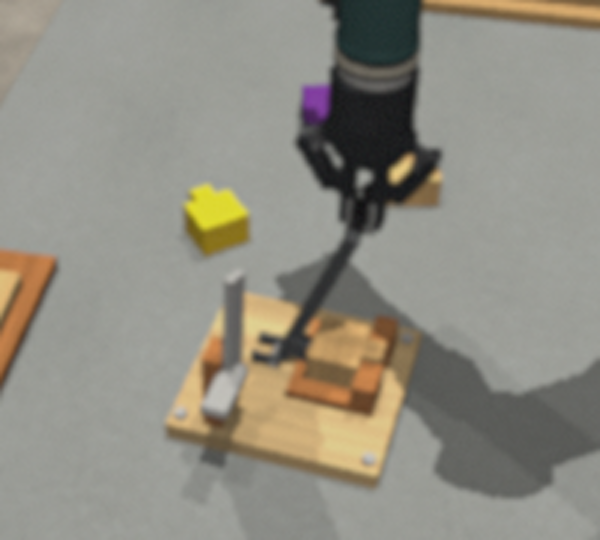

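View pics/scene11.png

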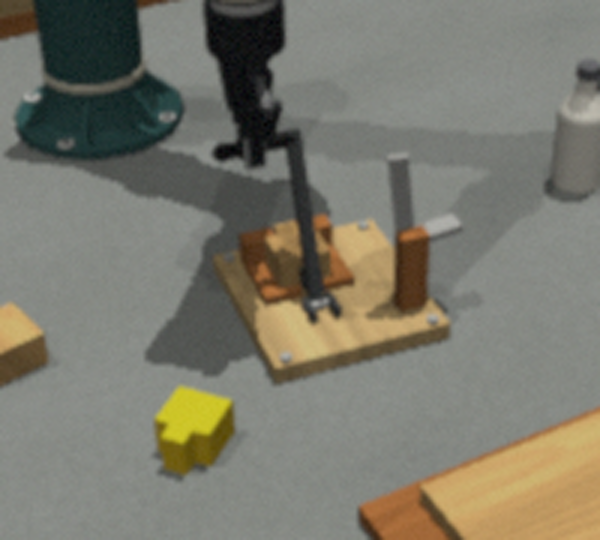

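View pics/wrist11.png

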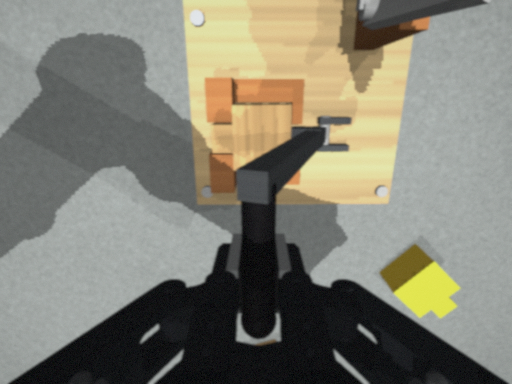

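The lever is at about 0.71, lagging the command through compliance, and the pad is on the block. I'll nudge it to the stop with the z relaxed, then check the block.

Run:
```python
from fit import *
r=rot(JA)
def est():
    st=manip.state();p=np.array(st["eef_pos"]);c,s=np.cos(JA),np.sin(JA);d=p[:2]-J;x=c*d[0]+s*d[1]
    return .35-np.arctan2(x-.06,p[2]+.0187-.01),np.round(st["wrist_force"],1),round(st["time_s"],2)
for th,dz in ((.75,.002),(.77,.0035),(.79,.005)):
    res=manip.move_linear(lev(th,dz=dz),r,v=.05,until_force=20);manip.sleep(.3);print(th,res,est())
    if est()[0]>.742: break
f,C=grab("wrist");cv2.imwrite("pics/w12.png",f["frame"]);W=cloud(f,C);hsv=cv2.cvtColor(f["frame"],cv2.COLOR_BGR2HSV)
b,*_=blockfit(W,hsv,J,top=.06);q,_=jigfit(W,[*J,JA]);c,s=np.cos(JA),np.sin(JA)
for n in ["wrist","side","scene"]:
    f,C=grab(n);W=cloud(f,C);Q=W[np.isfinite(W).all(-1)];d=Q[:,:2]-J;x=c*d[:,0]+s*d[:,1];y=-s*d[:,0]+c*d[:,1];z=Q[:,2]
    m=(abs(x)<.023)&(abs(y)<.026)&(abs(z-.06)<.01)
    if m.sum()>20: print(n,m.sum(),"top",np.median(z[m]),np.linalg.lstsq(np.c_[x[m],y[m],np.ones(m.sum())],z[m],rcond=None)[0].round(3))
    m=(x>.055)&(x<.1)&(y>.03)&(y<.12)&(z>.17)&(z<.2);print("bar top y",np.median(y[m]) if m.any() else None)
    for t in ["spanner","offcut"]:
        print(t,[(round(k["p"],2),tw(C,k["centre"]).round(3)) for k in manip.recognise(f,t)[:3]])
print("block",b.round(4),"jig",q.round(4))
```

```text
0.75 False (np.float64(0.7062222996978491), array([11.8, -1.1,  0.9]), 28.51)
0.77 False (np.float64(0.7177709920291491), array([ 17.1,  -2.8, -12.1]), 29.06)
0.79 False (np.float64(0.7271798587606813), array([ 23. ,  -3.4, -24.4]), 29.61)
wrist 2487 top 0.06021108393977148 [-0.001 -0.001  0.06 ]
bar top y 0.06989823801083324
spanner [(0.37, array([0.46 , 0.019, 0.195]))]
offcut [(0.49, array([ 0.444, -0.224,  0.004])), (0.17, array([0.503, 0.085, 0.021]))]
side 204 top 0.06037738889348632 [0.002 0.    0.06 ]
bar top y 0.08518819333182918
spanner [(0.58, array([0.682, 0.419, 0.006])), (0.36, array([0.508, 0.116, 0.02 ]))]
offcut [(0.47, array([ 0.409, -0.233,  0.031])), (0.4, array([0.452, 0.025, 0.195]))]
scene 95 top 0.05930362709708459 [-0.082  0.029  0.059]
bar top y 0.07785543800417943
spanner [(0.55, array([0.684, 0.412, 0.005]))]
offcut [(0.9, array([ 0.454, -0.257,  0.036])), (0.62, array([0.486, 0.053, 0.133])), (0.59, array([0.556, 0.131, 0.131]))]
block [ 0.436   0.0782 -0.779 ] jig [ 4.713e-01  5.650e-02 -1.197e-01  1.000e-04]
```

View pics/w12.png

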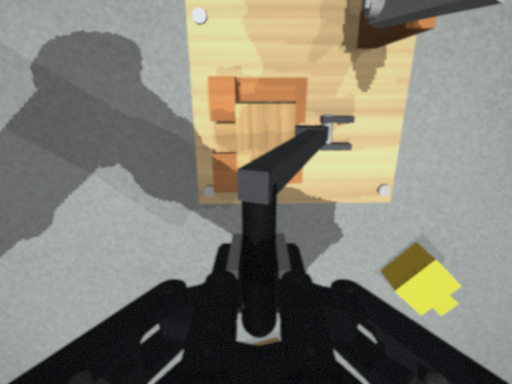

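Run:
```python
from fit import *
r=rot(JA)
def est():
    st=manip.state();p=np.array(st["eef_pos"]);c,s=np.cos(JA),np.sin(JA);d=p[:2]-J;x=c*d[0]+s*d[1]
    F=np.array(st["wrist_force"]);fx=c*F[0]+s*F[1];a=.38
    return (.35-np.arctan2(x-.06,p[2]+.0187-.01)).round(4),np.round(F,1),"tang",round(fx*np.cos(a)+F[2]*np.sin(a),1),"rad",round(F[2]*np.cos(a)-fx*np.sin(a),1),round(st["time_s"],2)
for th,dz in ((.79,.003),(.79,.002),(.81,.0025),(.83,.003)):
    res=manip.move_linear(lev(th,dz=dz),r,v=.03,until_force=20);manip.sleep(.3);print(th,dz,res,est())
W=None
f,C=grab("wrist");cv2.imwrite("pics/w13.png",f["frame"]);W=cloud(f,C);Q=W[np.isfinite(W).all(-1)];c,s=np.cos(JA),np.sin(JA)
d=Q[:,:2]-J;x=c*d[:,0]+s*d[:,1];y=-s*d[:,0]+c*d[:,1];z=Q[:,2]
m=(abs(z-.06)<.004)&(abs(x)<.06)&(abs(y)<.04)
m2=m&(abs(y-.015)<.006);print("block top x",np.percentile(x[m2],[1,99]).round(4));
for xx in (-.015,0,.015):
    m2=m&(abs(x-xx)<.004);print("y max at x",xx,np.percentile(y[m2],[99]).round(4))
g=(abs(y+.06)<.03)&(z>.15)&(z<.21)&(abs(x)<.04)
lv=(abs(y)<.012)&(z>.1)&(z<.21);print("lever pts",[(round(a,2),np.median(x[lv&(abs(z-a)<.005)]).round(4)) for a in (.12,.14,.16,.18,.195)])
```

```text
0.79 0.003 False (np.float64(0.7387), array([14.9, -1.5, -4.3]), 'tang', np.float64(12.3), 'rad', np.float64(-9.6), 30.66)
0.79 0.002 False (np.float64(0.7439), array([11.1, -0.5,  3.4]), 'tang', np.float64(11.5), 'rad', np.float64(-0.9), 31.21)
0.81 0.0025 False (np.float64(0.7517), array([13.3, -1.5,  5.3]), 'tang', np.float64(14.4), 'rad', np.float64(-0.0), 31.77)
0.83 0.003 False (np.float64(0.7528), array([16.1, -0.6,  8.8]), 'tang', np.float64(18.2), 'rad', np.float64(2.2), 32.34)
block top x [-0.0469  0.0224]
y max at x -0.015 [0.0273]
y max at x 0 [0.0273]
y max at x 0.015 [0.0276]
lever pts [(0.12, np.float64(0.0195)), (0.14, np.float64(0.011)), (0.16, np.float64(0.0025)), (0.18, np.float64(-0.006)), (0.2, np.float64(-0.0153))]
```

The lever is on its stop: the estimate holds at 0.752 while tangential force keeps rising, 14 to 18 N. The block is square and flat, pushed about 2 mm to the fence. Catch is still flipped and the bystanders are in place. Handing in.

Run:
```python
from h import *
manip.finish_job(); st=manip.state(); print(st["time_s"],np.round(st["wrist_force"],1),st["gripper_width"])
```

```text
the job is handed in; nothing more can be done
the job is handed in; nothing more can be done
```

I seated the tenoned wooden block in the jig pocket, flipped the safety catch over, then gripped the lever bar, pulled it to its stop and handed the job in while still holding it. That was at about 32 s of the 72 s allowed. No verdict was reported, and a state reading I asked for after handing in was refused.

| Check | Last reading |
|---|---|
| Block height | top 60.2 mm above the bench, so its centre is about 20 mm above the pocket floor |
| Block tilt | about 0.001 rad (wrist and side cameras) |
| Block position | about 2 mm towards the fence |
| Block squareness | side edge straight to 0.3 mm over 30 mm |
| Catch | about 1.4 rad |
| Lever | about 0.75 rad; it stopped moving while the pull on the grip rose to about 18 N |
| Bystanders | offcut and spanner detections within about 20 mm of their first readings in the last fixed-camera pictures; bottle within about 4 mm, last seen just before the final nudge |

- **Failed or disagreeing checks:** my automatic block fit failed in the last wrist picture because the lever hides part of the block, so I used the face edges and height plane instead. The scene camera's tilt fit, 0.08 rad from only 95 partly hidden points, disagreed with the wrist and side cameras, and I discounted it.
- **Bystander detections:** the largest drifts were the offcut in the side view, which the arm partly hid, and a few detections were false. I saw no contact with any bystander.
- **Not measured:** the pad's force on the block, which I inferred from the lever being at its stop.

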